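# Lock a shaft sleeve on the expanding arbor

### The arm

A 6-joint arm with a two-finger parallel gripper is mounted at the origin on the work surface. World frame = base frame: x ahead of the robot, y to its left, z up, the work surface at z = 0. Lengths are in mm, angles in rad, forces in N, time in s.
With the tool pointing down it reaches from about 275 to 750 mm from the base axis. Payload 10.2 kg.
Tool frame: the origin (TCP) lies at the very end of the fingers, on their centre line; the grasp point (between the pads) lies 19 mm behind it; z points along the fingers, x is the direction in which the jaws open and shut, and the axes are right-handed (so a half turn about z gives the same grasp; the last joint's range is limited). The gripper opens to 85 mm and grips with 20 to 120 N. Pads are 22 mm wide; open, the fingers measure 114 mm over their backs; the gripper's body (76 mm by 85 mm) begins 54 mm behind the grasp point. The pads swing forward as they close: fully open they stand 13 mm farther back than shut.
Start: joints at [-1.51, 0.313, 1.498, -0, 1.331, -0.223], TCP at [146.99, -504.009, 231.294] pointing down, gripper open.
Joint ranges: [-2.94, 2.94], [-0.97, 2.17], [0.19, 2.56], [-1.23, 4.37], [0.02, 3.11], [-2.88, 2.88]. Speed limits (rad/s): [2.39, 2.39, 3.01, 3.14, 3.14, 3.14].

### API

Orientations are given as a unit quaternion [w, x, y, z].
In Python, from rig import telemetry, capture, camera_model, finish_job gives the robot as it stands.
- The arm moves only by the shell command python3 -m inch 'ROWS' [FORCE]. ROWS is JSON, a list of rows, each a list of 5 numbers: the shift along the tool's x, y, z in m, then the turn about the tool's z in rad, then the finger opening in m, from 0 to 0.0854. A call has exactly 5 rows; each row shifts and turns the pose as measured when the row begins, along the tool's axes as they then stand; what a row does not reach is not made up. A row lasts 1/12 s, in which the tool goes at most 41.7 mm and 7.16 degrees, less where a joint would pass 70% of its speed; a pose out of reach is approached as far as the arm can. A call with a gripper value outside its range is refused whole. The fingers move at their own pace and stop on an object; FORCE is the grip in N (left out, the last holds). Time passes only in rows, so rows that do not move let the fingers close, or fill a call up. It gives the time, the measured TCP pose, the force and the opening at its end, in the units of the state.
- telemetry.sense(): the state, without advancing time (a new reading comes with each control period).
- capture(name): name is "side" or "top"; returns the picture (480x640x3 uint8, blue, green, red); there is no depth.
- camera_model(name): a dict with "mtx" (3x3 intrinsics, pixels), "camera_from_world" (4x4, takes a point from world to camera coordinates). Camera axes: x right, y down, z forward; pixel columns grow to the right and rows downward; lengths in mm; the calibration is good to about 2 mm. A picture is of the moment at which its call begins. camera_model takes no time and is no camera call.
- finish_job(): hands the job in, once; it reports no verdict.
The state is a dict: "time_s": time; "joints": joint angles; "dq": joint speeds; "tau": joint torques, N m; "eef_pos": TCP position; "ee_rot": TCP orientation; "force": force on the tool from outside, world axes, zero at the start; "wrist_torque": the same for the moment, N m; "grip_width": opening from 0.0 (shut) to 1.0 (fully open).
Only numpy, scipy, OpenCV 4.12 (cv2) and the standard library are available. Lean on these libraries where they do the work, as an engineer would, in place of code of your own. Each camera call takes 0.05 s, during which the arm holds its last target. There are 200 camera calls.

### The job

Slip the plain bronze sleeve over the upright steel expanding arbor so that it sits flat on the arbor's base, and let go of it. Then lock it: push the plunger on top of the arbor down past its soft first stop to the stiffer second stop, hold it there for half a second without ever pushing harder than 25 N, and let it come all the way back up. Leave the sleeve on the arbor and the other parts where they lie.

Things in the scene. Friction and masses are not known exactly. Their poses are not given: they have to be found in the camera images.
- arbor: Expanding arbor, steel, bolted down. Origin at the centre of its underside, z up. Round base flange 90 mm across, 25 mm high; on it a post 24 mm in diameter, 32 mm tall, its last 6 mm tapered to 19 mm. A sprung plunger stands up out of the post on the same axis. The fingers may put no more than 25 N on any of it.
- post_top (a point): Centre of the top of the fixed post, 57 mm above the arbor's origin. From here rises the plunger: 14 mm stem, flat round head 20 mm across, 8.5 mm thick. How high it stands differs from arbor to arbor by an inner adjustment that no reading gives: the head's top rests 20.5 to 28.5 mm above this point. Fully pressed it is still above a seated sleeve's rim.
- plunger (a joint): First, soft part of the plunger's travel, m: 0 = up at rest, 0.007 = first stop. Spring: about 1.3 N at the start, 3 N at the first stop. It returns by itself.
- clamp (a joint): Second, stiff part of the travel, m: stays 0 until the plunger is on its first stop and pushed with about 6 N, then takes 2 N more per mm; 0.0045 = second stop (15 N), past which it does not yield and force climbs steeply. Counts as at the second stop from 0.003 (12 N). Whole travel of the head from rest 11.5 mm. It returns by itself; the leaves stay locked inside.
- sleeve: The plain bronze sleeve to load: straight tube, 44 mm outside diameter, 27 mm bore, 36 mm tall, 0.2 to 0.4 kg, standing upright; both ends alike. Origin at the centre of its underside, z along the bore.
- bush: Bystander: bronze bush with a broad flange, 58 mm flange 8 mm thick at the bottom, 38 mm body, 30 mm tall in all, 18 mm bore. Origin at the centre of its underside. Too small in the bore for the arbor.
- weight_a: Bystander: zinc clip-on weight, 18 x 34 x 15 mm high, lying by the arbor. Origin under its centre.
- weight_b: Bystander: zinc clip-on weight, same size, on the other side of the arbor. Origin under its centre.
- mirror: Bystander: inspection mirror lying flat, 262 mm long along its x, round mirror 44 mm across at the +x end, thin chrome stem, 12 mm rubber grip. Origin under the stem.
- shaft: Bystander: brass balancing arbor lying along its x, 158 mm long, 20 mm in diameter with 28 mm square ends. Origin under its middle.
- mallet: Bystander: red rubber mallet, head 56 mm in diameter and 90 mm wide lying across, wooden handle 260 mm long towards its -x. Origin under the head.
Things that resemble listed ones, but are neither listed nor needed, are in the scene too. Leave any turquoise look-alike of the sleeve alone.

How it is judged:
By the outcome, as a careful person would: the job done as asked, in the order asked, and still so for the second after the job is handed in, with the robot touching nothing.
It also fails if it takes over 69 s, if anything falls off the work surface, if the arm or the gripper's body presses on something with over 40 N, if the wrist force passes 120 N, or if a joint passes its speed limit or range.

## Working session

There is one attempt and no reset: what is moved stays moved. The work goes in short steps, Python scripts to look and compute and a shell command to move; the robot and the scene stay as the last step left them, time stands still between calls to the robot, and variables do not carry over. Pictures are saved under pics/ and viewed, about 8 in all and at most 12, crops included, and the job is handed in when it is done.

```bash
ls; mkdir -p pics
python3 - <<'E'
from rig import telemetry,capture,camera_model
import cv2
print(telemetry.sense())
for n in("top","side"):
    cv2.imwrite(f"pics/{n}0.png",capture(n)); c=camera_model(n); print(n,c)
E
```

```text
pics
{'time_s': 0.0, 'joints': array([-1.51039229e+00,  3.13430947e-01,  1.49843868e+00,  1.25924453e-05,
        1.33097777e+00, -2.23398103e-01]), 'dq': array([ 1.10934897e-03, -1.22590589e-03, -3.88384695e-04, -1.60969974e-03,
        1.08278290e-03, -6.16648464e-05]), 'tau': array([-1.77986194e-04, -4.12267506e+01, -2.59741116e+01, -1.93599399e-04,
        4.14141890e-03,  3.94868820e-06]), 'eef_pos': array([ 146.98080701, -503.74320147,  230.74421795]), 'ee_rot': array([-4.82218063e-04,  8.00001353e-01, -5.99997867e-01, -4.01371447e-04]), 'force': array([-0.15553328,  0.37449151, -1.09969079]), 'wrist_torque': array([ 0.06796357,  0.04414654, -0.01667006]), 'grip_width': 0.9974652933064435}
top {'mtx': array([[447.51861941,   0.        , 318.60968407],
       [  0.        , 447.51861941, 236.01700439],
       [  0.        ,   0.        ,   1.        ]]), 'camera_from_world': array([[ 2.39944387e-02, -9.99399002e-01, -2.50180111e-02,
         6.30376836e+01],
       [-9.86052490e-01, -1.95364394e-02, -1.65284039e-01,
         5.66247588e+02],
       [ 1.64695941e-01,  2.86349699e-02, -9.85928641e-01,
         1.01512220e+03],
       [ 0.00000000e+00,  0.00000000e+00,  0.00000000e+00,
         1.00000000e+00]])}
side {'mtx': array([[525.62131743,   0.        , 323.53134431],
       [  0.        , 525.62131743, 236.14258194],
       [  0.        ,   0.        ,   1.        ]]), 'camera_from_world': array([[-9.53410627e-01, -3.00837453e-01, -2.24722628e-02,
         5.64636483e+02],
       [-1.28091033e-01,  4.71135288e-01, -8.72710850e-01,
         9.13938830e+01],
       [ 2.73131585e-01, -8.29173304e-01, -4.87719971e-01,
         1.00376054e+03],
       [ 0.00000000e+00,  0.00000000e+00,  0.00000000e+00,
         1.00000000e+00]])}
```

View pics/top0.png

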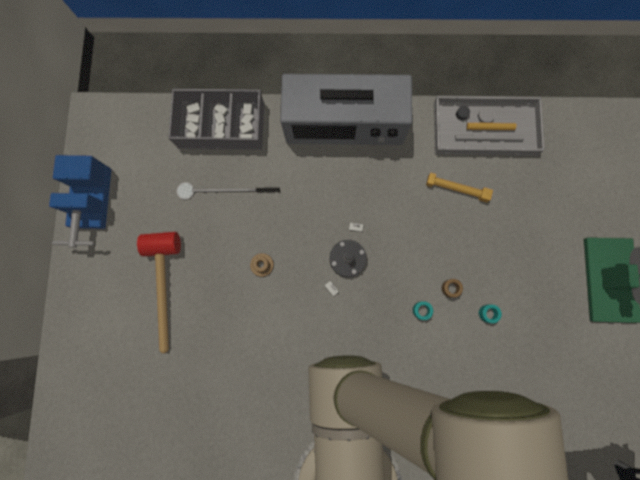

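View pics/side0.png

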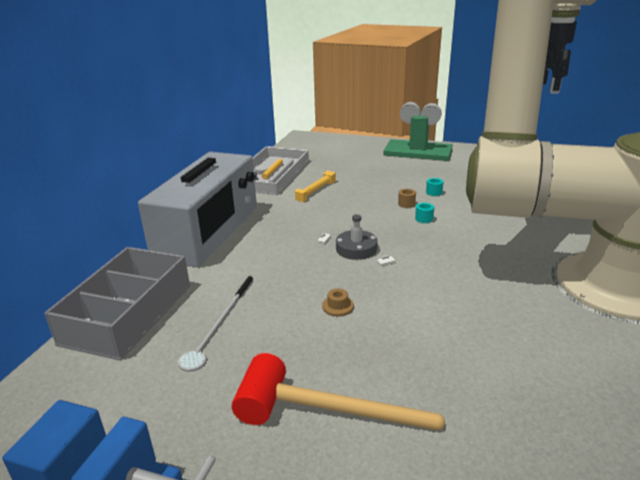

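Candidates for the sleeve: the bronze ring at top (453,288) / side (407,198), plain and without a flange. It could be confused with the turquoise rings at (424,311) and (490,314), or with the flanged bush at (261,265). I choose (453,288). The arbor is at top (349,259). Next is one close crop composite to check this.

Run:
```python
import cv2,numpy as np
t=cv2.imread("pics/top0.png");s=cv2.imread("pics/side0.png")
def c(i,x,y,w=50,h=37,k=8):return cv2.resize(i[y:y+h,x:x+w],None,fx=k,fy=k,interpolation=cv2.INTER_CUBIC)
a=np.vstack([np.hstack([c(t,428,270),c(t,324,241)]),np.hstack([c(s,385,180),c(s,331,212,50,37)])])
a=cv2.convertScaleAbs(a,alpha=1.6)
cv2.imwrite("pics/crop1.png",a);print(a.shape)
```

```text
(592, 800, 3)
```

View pics/crop1.png

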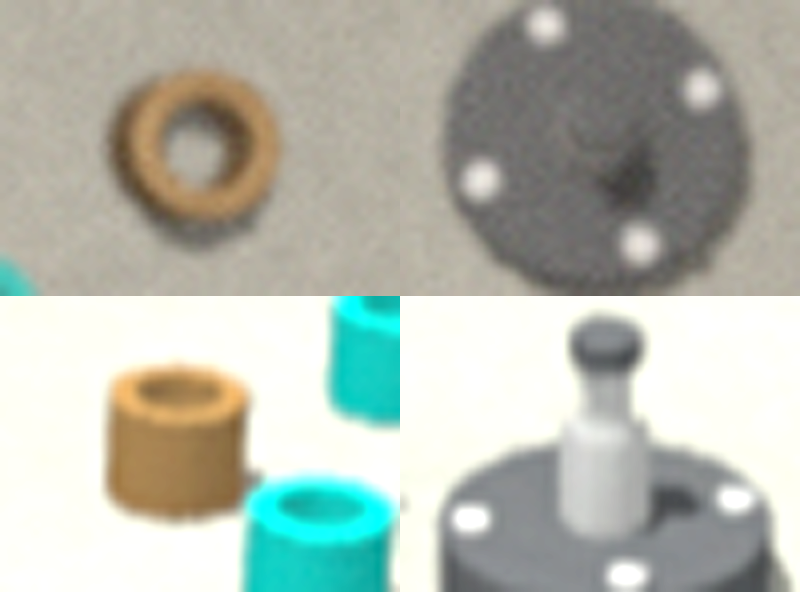

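Top left: the plain bronze tube, rim centre at top px (453.1,287.8) and side (406.9,191.9). Right: the arbor, four screws centred on top px (347.6,257.4), with the post base at side (355.9,238.9). The choice holds: it is bronze, with no flange and the right proportions.

```bash
cat > h.py <<'E'
from rig import telemetry,capture,camera_model
import numpy as np,cv2
from scipy.spatial.transform import Rotation as R
def ray(n,px,z):
    c=camera_model(n);T=c["camera_from_world"];d=T[:3,:3].T@np.linalg.inv(c["mtx"])@[*px,1];o=-T[:3,:3].T@T[:3,3]
    return (o+d*(z-o[2])/d[2])[:2]
def proj(n,p):
    c=camera_model(n);T=c["camera_from_world"];q=c["mtx"]@(T[:3,:3]@p+T[:3,3]);return q[:2]/q[2]
def tool(p):
    s=telemetry.sense();q=s["ee_rot"];r=R.from_quat([q[1],q[2],q[3],q[0]])
    return r.inv().apply(np.array(p)-s["eef_pos"])
E
python3 - <<'E'
from h import *
for n,p,z in[("top",(453.06,287.8),36),("side",(406.9,191.9),36),("top",(347.56,257.4),25),("side",(355.9,238.9),25)]:print(n,ray(n,p,z).round(1))
for x,y in[(453,288),(424,311),(490,314)]:print(ray("top",(x,y),36).round(0))
for x,y in [(356,227),(332,289)]:print(ray("top",(x,y),10).round(0))
s=telemetry.sense();q=s["ee_rot"];print(R.from_quat([q[1],q[2],q[3],q[0]]).as_matrix().round(3))
for p in[(347,-222,25),]:print(tool(p))
E
```

```text
top [ 450.2 -241.7]
side [ 449.3 -238.6]
top [517.8   5.2]
side [517.    5.5]
[ 450. -242.]
[ 395. -173.]
[ 392. -325.]
[595. -15.]
[442.  41.]
[[ 0.28  -0.96  -0.   ]
 [-0.96  -0.28   0.001]
 [-0.001 -0.    -1.   ]]
[-214.26791384 -270.88386608  206.11508848]
```

```bash
python3 -m inch '[[0,-0.04,0,0.12,0.07],[0,-0.04,0,0.12,0.07],[0,-0.04,0,0.12,0.07],[0,-0.04,0.02,0,0.07],[0,0,0,0,0.07]]' 60
python3 - <<'E'
from h import *
print(tool((450,-240.5,90)))
E
```

```text
time_s: 0.52
eef_pos: [297.2, -486.5, 210.5]
ee_rot: [0.001, -0.682, 0.731, 0.001]
force: [0.3, 0.0, -1.1]
grip_width: 0.817
[-255.5400397  -135.70478817  121.14223957]
```

```bash
python3 -m inch '[[-0.036,-0.019,0.012,0,0.07],[-0.036,-0.019,0.012,0,0.07],[-0.036,-0.019,0.012,0,0.07],[-0.036,-0.019,0.012,0,0.07],[-0.036,-0.019,0.012,0,0.07]]'; python3 -m inch '[[-0.036,-0.019,0.012,0,0.07],[-0.036,-0.019,0.012,0,0.07],[0,0,0.01,0,0.07],[0,0,0.01,0,0.07],[0,0,0,0,0.07]]'
python3 - <<'E'
from h import *
print(tool((450,-240.5,60)))
cv2.imwrite("pics/t1.png",capture("top"));i=capture("side");p=proj("side",np.array([450,-240,36]));print(p)
j=cv2.imread("pics/t1.png")
f=lambda i,x,y:cv2.resize(i[y-40:y+40,x-50:x+50],None,fx=4,fy=4,interpolation=cv2.INTER_CUBIC)
g=lambda i,x,y:cv2.resize(i[y-55:y+25,x-50:x+50],None,fx=4,fy=4,interpolation=cv2.INTER_CUBIC)
cv2.imwrite("pics/c2.png",np.hstack([f(j,453,288),g(i,407,198)]))
E
```

```text
time_s: 0.93
eef_pos: [399.4, -321.5, 150.9]
ee_rot: [-0.0, -0.68, 0.733, 0.001]
force: [-0.4, -0.6, -0.3]
grip_width: 0.817
time_s: 1.35
eef_pos: [442.2, -245.6, 103.7]
ee_rot: [0.0, -0.684, 0.73, 0.004]
force: [-0.2, -0.4, -0.4]
grip_width: 0.817
[-5.29943099 -7.71431625 43.67954624]
[406.70478538 191.64659159]
```

View pics/c2.png

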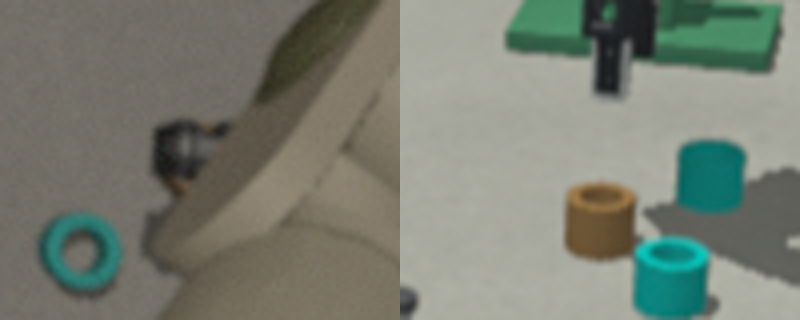

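The gripper hangs over the bronze tube with one finger in front of it (side, around (610,95) in the crop). The tube is plain and clear of both turquoise rings.

```bash
python3 -m inch '[[-0.005,-0.008,0.02,0,0.07],[0,0,0.02,0,0.07],[0,0,0,0,0.07],[0,0,0,0,0.07],[0,0,0,0,0.07]]'
python3 - <<'E'
from h import *
print(tool((450,-240.5,8)))
E
```

```text
time_s: 1.87
eef_pos: [450.9, -248.8, 68.7]
ee_rot: [0.0, -0.68, 0.733, -0.001]
force: [1.9, 0.3, 0.5]
grip_width: 0.82
[-8.29989697  1.59328753 60.64979174]
```

```bash
python3 -m inch '[[-0.008,0.0015,0.01,0,0.07],[0,0,0,0,0.07],[0,0,0,0,0.07],[0,0,0.005,0,0.07],[0,0,0.005,0,0.07]]'
python3 - <<'E'
from h import *
print(tool((450,-240.5,8)))
E
```

```text
time_s: 2.28
eef_pos: [451.8, -245.0, 54.4]
ee_rot: [0.001, -0.679, 0.734, -0.006]
force: [-0.6, 0.3, -0.1]
grip_width: 0.818
[-4.74220173  2.59544174 46.30039751]
```

```bash
python3 -m inch '[[-0.005,0.0025,0.01,0,0.07],[-0.003,0.001,0.01,0,0.07],[0,0,0.01,0,0.07],[0,0,0,0,0.07],[0,0,0,0,0.07]]'
python3 - <<'E'
from h import *
print(tool((450,-240.5,8)))
E
```

```text
time_s: 2.7
eef_pos: [449.6, -238.5, 22.8]
ee_rot: [0.001, -0.679, 0.734, -0.007]
force: [0.2, -0.2, 0.6]
grip_width: 0.823
[ 1.81782249 -0.3435536  14.84717299]
```

```bash
python3 -m inch '[[0.001,0,0.01,0,0.07],[0,0,0.004,0,0.07],[0,0,0,0,0.07],[0,0,0,0,0.04],[0,0,0,0,0.03]]' 50;  python3 -m inch '[[0,0,0,0,0.03],[0,0,0,0,0.03],[0,0,0,0,0.03],[0,0,0,0,0.03],[0,0,0,0,0.03]]' 50
```

```text
time_s: 3.12
eef_pos: [450.3, -240.8, 8.1]
ee_rot: [0.001, -0.679, 0.734, -0.008]
force: [0.2, -0.1, 0.1]
grip_width: 0.551
time_s: 3.53
eef_pos: [450.3, -240.7, 8.5]
ee_rot: [0.001, -0.679, 0.734, -0.008]
force: [-0.2, -0.6, -2.1]
grip_width: 0.49
```

```bash
python3 -m inch '[[0,0,-0.02,0,0.03],[0,0,-0.03,0,0.03],[0,0,-0.03,0,0.03],[0,0,-0.03,0,0.03],[0,0,-0.01,0,0.03]]' 50;  python3 - <<'E'
from h import *
print(telemetry.sense()['grip_width'],tool((517.4,5.3,125)))
E
```

```text
time_s: 3.95
eef_pos: [446.4, -237.5, 129.1]
ee_rot: [0.0, -0.679, 0.734, -0.002]
force: [0.8, -1.1, -2.9]
grip_width: 0.49
0.48986358649205586 [-247.58387732  -51.77727649    3.54374003]
```

```bash
python3 -m inch '[[-0.02,-0.004,0,0,0.03],[-0.035,-0.0075,0,0,0.03],[-0.035,-0.0075,0,0,0.03],[-0.035,-0.0075,0,0,0.03],[-0.035,-0.0075,0,0,0.03]]' 50; python3 -m inch '[[-0.035,-0.0075,0,0,0.03],[-0.025,-0.005,0,0,0.03],[-0.015,-0.003,0,0,0.03],[0,0,0,0,0.03],[0,0,0,0,0.03]]'
python3 - <<'E'
from h import *
print(telemetry.sense()['grip_width'],tool((517.4,5.3,125)))
E
```

```text
time_s: 4.37
eef_pos: [494.0, -81.7, 131.7]
ee_rot: [-0.0, -0.675, 0.738, -0.006]
force: [0.6, -0.5, -2.6]
grip_width: 0.496
time_s: 4.78
eef_pos: [516.0, 2.3, 129.8]
ee_rot: [-0.0, -0.678, 0.735, -0.004]
force: [-0.2, -0.8, -3.7]
grip_width: 0.489
0.4892063213456089 [-3.14592129 -1.15813081  4.80884227]
```

```bash
python3 -m inch '[[-0.003,-0.001,0,0,0.03],[-0.001,0,0,0,0.03],[0,0,0,0,0.03],[0,0,0,0,0.03],[0,0,0,0,0.03]]' 50
python3 - <<'E'
from h import *
print(telemetry.sense()['eef_pos'],tool((517.4,5.3,125)))
j=capture("top");i=capture("side")
f=lambda i,x,y:cv2.resize(i[y-50:y+50,x-33:x+33],None,fx=6,fy=6,interpolation=cv2.INTER_CUBIC)
cv2.imwrite("pics/side3.png",i)
cv2.imwrite("pics/c3.png",cv2.convertScaleAbs(np.hstack([f(j,348,250),f(i,357,215)]),alpha=1.5))
E
```

```text
time_s: 5.2
eef_pos: [516.6, 3.4, 129.3]
ee_rot: [-0.001, -0.676, 0.737, -0.004]
force: [0.4, 0.7, -3.9]
grip_width: 0.49
[516.55027644   3.36782924 129.29039194] [-2.02751983 -0.66466915  4.27903672]
```

View pics/c3.png

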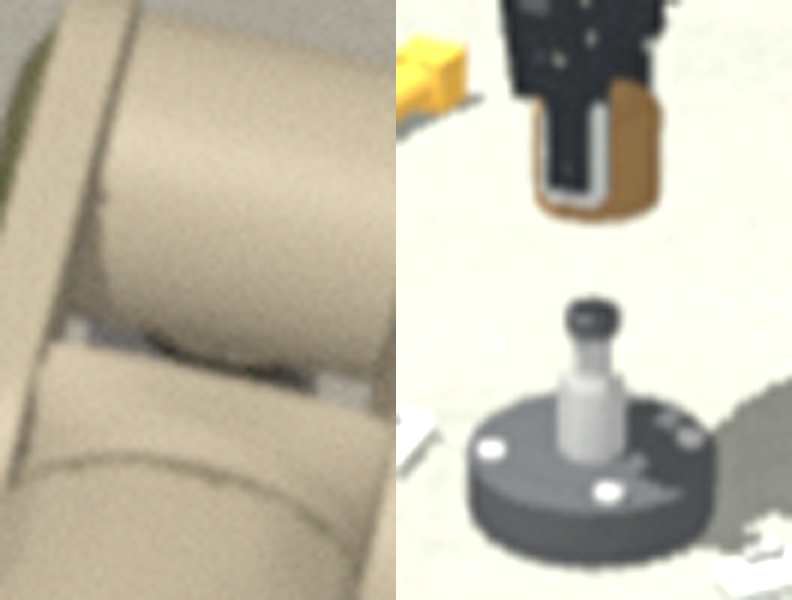

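The top view is blocked by the arm. In the side view the sleeve edges are at 533 and 660 (centre column 357.5) and the head and post are at column 356.7. The sleeve is square in the grip and above the plunger.

Run:
```python
from h import *
s=telemetry.sense();q=s["ee_rot"];print(s["eef_pos"],R.from_quat([q[1],q[2],q[3],q[0]]).as_matrix()[:,2])
for p in[(517.4,5.3,78),(517.4,5.3,40),(517.4,5.3,25),(516.6,3.4,123)]:print(p,proj("side",np.array(p)))
print(proj("side",np.array([517.4,5.3,100]))-proj("side",np.array([517.4,6.3,100])),proj("side",np.array([517.4,5.3,100]))-proj("side",np.array([518.4,5.3,100])))
```

```text
[516.58057102   3.50694157 129.32771103] [ 0.00365367 -0.00739326 -0.99996599]
(517.4, 5.3, 78) [355.94384366 216.85805524]
(517.4, 5.3, 40) [355.80839628 232.72407695]
(517.4, 5.3, 25) [355.7561549  238.84352253]
(516.6, 3.4, 123) [356.71755918 197.02912646]
[ 0.12023305 -0.20514293] [0.46696087 0.05446333]
```

```bash
python3 -m inch '[[-0.003,-0.001,0,0,0.03],[0,0,0.005,0,0.03],[0,0,0.01,0,0.03],[0,0,0.008,0,0.03],[0,0,0,0,0.03]]' 50
python3 - <<'E'
from h import *
print(telemetry.sense()['eef_pos'],tool((517.4,5.3,95)))
E
```

```text
time_s: 5.72
eef_pos: [518.0, 6.2, 104.0]
ee_rot: [-0.001, -0.676, 0.737, -0.004]
force: [0.0, 1.1, -3.7]
grip_width: 0.496
[518.01480707   6.17776028 104.00099898] [0.86343988 0.57956719 9.00472137]
```

```bash
python3 -m inch '[[0.0008,0.0006,0.006,0,0.03],[0,0,0.008,0,0.03],[0,0,0.008,0,0.03],[0,0,0.004,0,0.03],[0,0,0,0,0.03]]' 50
python3 - <<'E'
from h import *
print(telemetry.sense()['eef_pos'],tool((517.4,5.3,70)))
E
```

```text
time_s: 6.13
eef_pos: [516.8, 5.2, 74.0]
ee_rot: [-0.002, -0.676, 0.737, -0.003]
force: [-0.6, -0.6, -3.0]
grip_width: 0.491
[516.78260124   5.21382478  74.00405028] [-0.16584519 -0.59802726  4.00448309]
```

```bash
python3 -m inch '[[0,-0.0006,0.003,0,0.03],[0,0,0.004,0,0.03],[0,0,0.003,0,0.03],[0,0,0.002,0,0.03],[0,0,0,0,0.03]]' 50; python3 -m inch '[[0,0,0.002,0,0.03],[0,0,0.002,0,0.03],[0,0,0.001,0,0.03],[0,0,0,0,0.03],[0,0,0,0,0.03]]' 50
python3 - <<'E'
from h import *
print(telemetry.sense()['eef_pos'],tool((517.4,5.3,40)))
E
```

```text
time_s: 6.55
eef_pos: [517.8, 5.0, 61.0]
ee_rot: [-0.001, -0.676, 0.737, -0.004]
force: [0.4, 0.3, -3.6]
grip_width: 0.493
time_s: 6.97
eef_pos: [517.7, 5.7, 55.8]
ee_rot: [-0.001, -0.676, 0.737, -0.003]
force: [0.1, 1.6, -2.9]
grip_width: 0.492
[517.65381493   5.66431666  55.83410957] [ 0.29133236  0.26690238 15.83540537]
```

```bash
python3 -m inch '[[0,0,0.003,0,0.03],[0,0,0.004,0,0.03],[0,0,0.004,0,0.03],[0,0,0.003,0,0.03],[0,0,0,0,0.03]]' 50; python3 -m inch '[[0,0,0.002,0,0.03],[0,0,0.002,0,0.03],[0,0,0.001,0,0.03],[0,0,0,0,0.03],[0,0,0,0,0.03]]' 50
```

```text
time_s: 7.38
eef_pos: [517.5, 5.8, 40.4]
ee_rot: [-0.001, -0.676, 0.737, -0.003]
force: [-0.5, -0.5, -3.3]
grip_width: 0.491
time_s: 7.8
eef_pos: [517.5, 5.8, 34.6]
ee_rot: [-0.001, -0.676, 0.737, -0.003]
force: [-1.2, 2.2, -2.0]
grip_width: 0.484
```

```bash
python3 -m inch '[[0,0,0.001,0,0.03],[0,0,0,0,0.03],[0,0,0,0,0.03],[0,0,0,0,0.03],[0,0,0,0,0.03]]' 50; python3 -m inch '[[0,0,0.0007,0,0.03],[0,0,0,0,0.03],[0,0,0,0,0.03],[0,0,0,0,0.03],[0,0,0,0,0.03]]' 50
```

```text
time_s: 8.22
eef_pos: [517.5, 5.8, 33.7]
ee_rot: [-0.001, -0.676, 0.737, -0.003]
force: [-0.2, 2.3, -2.1]
grip_width: 0.491
time_s: 8.63
eef_pos: [517.5, 5.8, 33.7]
ee_rot: [-0.001, -0.676, 0.737, -0.003]
force: [-0.8, 2.3, -1.0]
grip_width: 0.493
```

```bash
python3 -m inch '[[0,0,0.0005,0,0.03],[0,0,0,0,0.03],[0,0,0,0,0.05],[0,0,0,0,0.06],[0,0,0,0,0.065]]' 50; python3 -m inch '[[0,0,0,0,0.065],[0,0,0,0,0.065],[0,0,-0.01,0,0.065],[0,0,-0.02,0,0.065],[0,0,-0.03,0,0.065]]'; python3 -m inch '[[0,0,-0.03,0,0.065],[0,0,-0.03,0,0.065],[0,0,-0.01,0,0.065],[0,0,0,0,0],[0,0,0,0,0]]'
python3 - <<'E'
from h import *
i=capture("side");f=lambda i,x,y:cv2.resize(i[y-50:y+50,x-60:x+60],None,fx=6,fy=6,interpolation=cv2.INTER_CUBIC)
cv2.imwrite("pics/c4.png",cv2.convertScaleAbs(f(i,357,215),alpha=1.3))
print(tool((517.4,5.3,100)))
E
```

```text
time_s: 9.05
eef_pos: [519.0, 5.0, 34.4]
ee_rot: [-0.0, -0.676, 0.736, -0.005]
force: [0.5, 1.1, -0.0]
grip_width: 0.761
time_s: 9.47
eef_pos: [516.6, 5.4, 92.8]
ee_rot: [-0.003, -0.676, 0.737, -0.002]
force: [0.3, 0.6, 0.5]
grip_width: 0.764
time_s: 9.88
eef_pos: [518.4, 5.5, 175.2]
ee_rot: [0.001, -0.676, 0.737, -0.007]
force: [-0.4, -0.2, -1.2]
grip_width: 0.491
[-0.30429656  1.67557297 74.86374062]
```

View pics/c4.png

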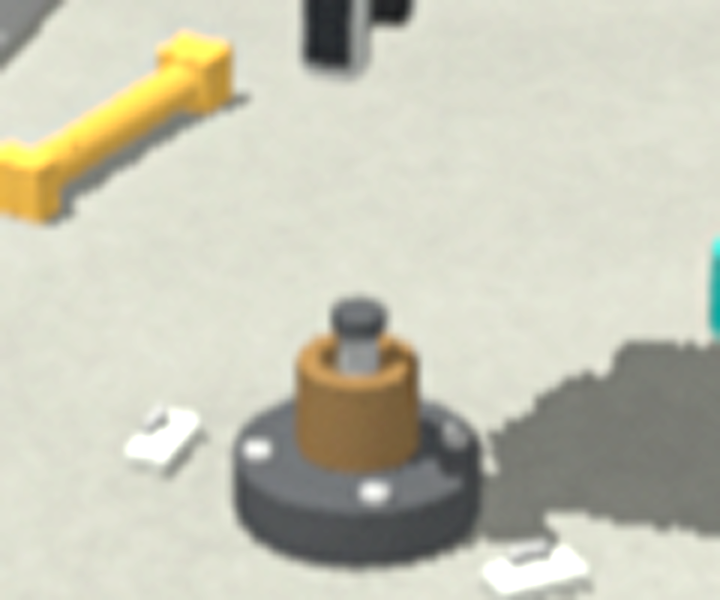

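The sleeve sits flat on the flange (base at crop (357,465)), upright around the post with the head above its rim. Weights undisturbed. Next I shut the fingers and press.

```bash
python3 -m inch '[[0,0.0015,0.015,0,0],[0,0,0.02,0,0],[0,0,0.02,0,0],[0,0,0.012,0,0],[0,0,0,0,0]]'; python3 -m inch '[[0,0,0,0,0],[0,0,0,0,0],[0,0,0,0,0],[0,0,0,0,0],[0,0,0,0,0]]'
python3 - <<'E'
from h import *
print(tool((517.4,5.4,88)))
E
```

```text
time_s: 10.35
eef_pos: [515.2, 5.4, 101.2]
ee_rot: [-0.001, -0.676, 0.737, -0.004]
force: [-0.8, -0.8, -0.8]
grip_width: -0.001
time_s: 10.77
eef_pos: [515.0, 5.4, 101.3]
ee_rot: [-0.002, -0.676, 0.737, -0.003]
force: [0.6, -0.1, -0.6]
grip_width: -0.001
[-0.29213305 -2.37934268 13.2981981 ]
```

```bash
python3 -m inch '[[0,-0.0025,0.005,0,0],[0,-0.0003,0.005,0,0],[0,0,0.002,0,0],[0,0,0,0,0],[0,0,0,0,0]]'; python3 -m inch '[[0,0,0.001,0,0],[0,0,0.001,0,0],[0,0,0.001,0,0],[0,0,0,0,0],[0,0,0,0,0]]';python3 -m inch '[[0,0,0.001,0,0],[0,0,0.001,0,0],[0,0,0.001,0,0],[0,0,0,0,0],[0,0,0,0,0]]'
```

```text
time_s: 11.18
eef_pos: [518.6, 5.0, 89.0]
ee_rot: [-0.001, -0.676, 0.737, -0.004]
force: [-0.9, 0.3, -0.1]
grip_width: 0.001
time_s: 11.6
eef_pos: [518.7, 5.0, 85.7]
ee_rot: [-0.001, -0.676, 0.737, -0.004]
force: [0.0, -0.1, -0.3]
grip_width: -0.003
time_s: 12.02
eef_pos: [518.8, 4.9, 82.5]
ee_rot: [-0.001, -0.676, 0.737, -0.004]
force: [0.5, 0.3, -0.5]
grip_width: -0.002
```

```bash
for k in 1; do python3 -m inch '[[0,0.001,0.001,0,0],[0,0,0.001,0,0],[0,0,0,0,0],[0,0,0,0,0],[0,0,0,0,0]]';python3 -m inch '[[0,0,0.001,0,0],[0,0,0.001,0,0],[0,0,0,0,0],[0,0,0,0,0],[0,0,0,0,0]]';python3 -m inch '[[0,0,0.001,0,0],[0,0,0.001,0,0],[0,0,0,0,0],[0,0,0,0,0],[0,0,0,0,0]]'; done
```

```text
time_s: 12.43
eef_pos: [517.8, 5.0, 80.6]
ee_rot: [-0.001, -0.676, 0.737, -0.004]
force: [-0.8, 0.5, 1.0]
grip_width: 0.0
time_s: 12.85
eef_pos: [517.8, 5.0, 78.7]
ee_rot: [-0.001, -0.676, 0.737, -0.004]
force: [-0.9, 0.6, 0.0]
grip_width: -0.003
time_s: 13.27
eef_pos: [517.8, 5.0, 76.6]
ee_rot: [-0.001, -0.676, 0.737, -0.004]
force: [-1.0, 0.3, 1.7]
grip_width: -0.002
```

```bash
python3 -m inch '[[0,0,0.001,0,0],[0,0,0.0005,0,0],[0,0,0,0,0],[0,0,0,0,0],[0,0,0,0,0]]';python3 -m inch '[[0,0,0.001,0,0],[0,0,0.0005,0,0],[0,0,0,0,0],[0,0,0,0,0],[0,0,0,0,0]]';python3 -m inch '[[0,0,0.001,0,0],[0,0,0,0,0],[0,0,0,0,0],[0,0,0,0,0],[0,0,0,0,0]]'
```

```text
time_s: 13.68
eef_pos: [517.8, 5.0, 75.1]
ee_rot: [-0.001, -0.676, 0.737, -0.004]
force: [-1.7, -0.8, 2.5]
grip_width: 0.002
time_s: 14.1
eef_pos: [517.8, 5.0, 73.6]
ee_rot: [-0.001, -0.676, 0.737, -0.005]
force: [-0.2, 0.8, 3.3]
grip_width: 0.001
time_s: 14.52
eef_pos: [517.9, 5.0, 73.6]
ee_rot: [-0.001, -0.676, 0.737, -0.005]
force: [-1.1, 1.8, 2.4]
grip_width: 0.002
```

```bash
python3 -m inch '[[0,0,0.001,0,0],[0,0,0.001,0,0],[0,0,0.001,0,0],[0,0,0.001,0,0],[0,0,0.001,0,0]]'
```

```text
time_s: 14.93
eef_pos: [518.3, 4.9, 70.6]
ee_rot: [-0.001, -0.677, 0.736, -0.005]
force: [-4.7, 0.3, 11.6]
grip_width: 0.001
```

```bash
python3 -m inch '[[0,0,0.0015,0,0],[0,0,0.0015,0,0],[0,0,0.0015,0,0],[0,0,0.0015,0,0],[0,0,0.0015,0,0]]'
```

```text
time_s: 15.35
eef_pos: [518.8, 4.8, 68.8]
ee_rot: [-0.0, -0.677, 0.736, -0.006]
force: [-9.2, 1.3, 21.8]
grip_width: 0.001
```

```bash
python3 -m inch '[[0,0,0.0003,0,0],[0,0,0.0006,0,0],[0,0,0.0006,0,0],[0,0,0.0006,0,0],[0,0,0.0006,0,0]]'
```

```text
time_s: 15.77
eef_pos: [518.4, 4.9, 70.4]
ee_rot: [-0.001, -0.677, 0.736, -0.007]
force: [-4.3, 0.2, 11.7]
grip_width: 0.002
```

```bash
python3 -m inch '[[0,0,0.0006,0,0],[0,0,0.0006,0,0],[0,0,0.0006,0,0],[0,0,0.0006,0,0],[0,0,0.0006,0,0]]'
```

```text
time_s: 16.18
eef_pos: [518.3, 4.9, 70.8]
ee_rot: [-0.001, -0.677, 0.736, -0.007]
force: [-3.8, 1.8, 11.3]
grip_width: 0.002
```

```bash
python3 -m inch '[[0,0,0.0009,0,0],[0,0,0.0009,0,0],[0,0,0.0008,0,0],[0,0,0.0008,0,0],[0,0,0.0008,0,0]]'
```

```text
time_s: 16.6
eef_pos: [518.4, 4.9, 70.1]
ee_rot: [-0.001, -0.678, 0.735, -0.008]
force: [-5.8, 0.5, 12.5]
grip_width: 0.004
```

```bash
python3 -m inch '[[0,0,0.0008,0,0],[0,0,0.0008,0,0],[0,0,0.0008,0,0],[0,0,0.0008,0,0],[0,0,0.0008,0,0]]'
```

```text
time_s: 17.02
eef_pos: [518.4, 4.9, 69.9]
ee_rot: [-0.001, -0.678, 0.735, -0.008]
force: [-5.8, 1.7, 13.2]
grip_width: -0.001
```

```bash
python3 -m inch '[[0,0,0.0008,0,0],[0,0,0.0008,0,0],[0,0,0.0008,0,0],[0,0,0.0008,0,0],[0,0,0.0008,0,0]]'
```

```text
time_s: 17.43
eef_pos: [518.4, 4.9, 69.8]
ee_rot: [-0.001, -0.678, 0.735, -0.009]
force: [-6.2, 0.4, 13.1]
grip_width: -0.004
```

```bash
python3 -m inch '[[0,0,0.0009,0,0],[0,0,0.001,0,0],[0,0,0.001,0,0],[0,0,0.0009,0,0],[0,0,0.0009,0,0]]'
```

```text
time_s: 17.85
eef_pos: [518.4, 4.9, 69.3]
ee_rot: [-0.001, -0.679, 0.735, -0.009]
force: [-5.5, 1.2, 14.9]
grip_width: 0.004
```

```bash
python3 -m inch '[[0,0,0.0009,0,0],[0,0,0.0009,0,0],[0,0,0.0009,0,0],[0,0,0.0009,0,0],[0,0,0.0009,0,0]]'
```

```text
time_s: 18.27
eef_pos: [518.5, 4.9, 69.2]
ee_rot: [-0.001, -0.679, 0.734, -0.01]
force: [-6.2, 0.7, 15.7]
grip_width: 0.005
```

```bash
python3 -m inch '[[0,0,0.0009,0,0],[0,0,0.0009,0,0],[0,0,0.0009,0,0],[0,0,0.0009,0,0],[0,0,0.0009,0,0]]'
```

```text
time_s: 18.68
eef_pos: [518.5, 4.9, 69.2]
ee_rot: [-0.001, -0.679, 0.734, -0.01]
force: [-6.0, 0.2, 15.3]
grip_width: 0.001
```

Held firmly at the second stop (about 15 N, z steady at 69.2) for more than 0.8 s. Now release upward.

```bash
python3 -m inch '[[0,0,-0.004,0,0],[0,0,-0.006,0,0],[0,0,-0.01,0,0],[0,0,-0.02,0,0],[0,0,-0.03,0,0]]'; python3 -m inch '[[0,0,-0.03,0,0],[0,0,-0.02,0,0],[0,0,0,0,0],[0,0,0,0,0],[0,0,0,0,0]]'
python3 - <<'E'
from h import *
f=lambda i,x,y:cv2.resize(i[y-50:y+50,x-60:x+60],None,fx=6,fy=6,interpolation=cv2.INTER_CUBIC)
cv2.imwrite("pics/c5.png",cv2.convertScaleAbs(f(capture("side"),357,215),alpha=1.3))
E
```

```text
time_s: 19.1
eef_pos: [515.0, 6.4, 137.3]
ee_rot: [-0.004, -0.679, 0.734, -0.006]
force: [-0.2, 0.7, 0.4]
grip_width: 0.003
time_s: 19.52
eef_pos: [516.5, 7.0, 195.6]
ee_rot: [-0.001, -0.679, 0.734, -0.01]
force: [0.5, -0.2, 0.3]
grip_width: -0.003
```

View pics/c5.png

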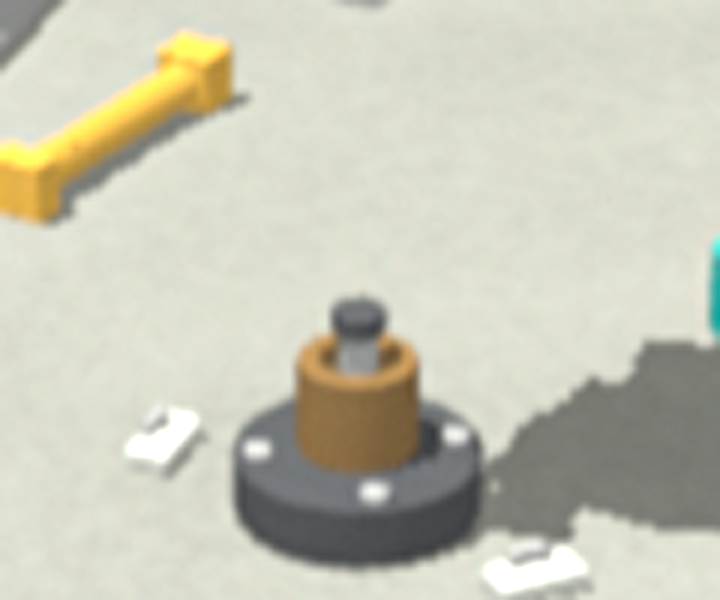

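The plunger head is back at its rest position (crop (358,318), the same as before pressing). The sleeve is seated flat and the gripper is clear.

```bash
python3 -c "from rig import finish_job; print(finish_job())"
```

```text
the job is handed in; nothing more can be done
None
```

The bronze sleeve is on the arbor, sitting flat on the base, and I released it. I then pressed the plunger to its second stop, let it come back up, and handed the job in at about 19.6 s of the 69 s allowed.

- **Press:** the head stopped going down at a tool height of about 69.2 mm. I held it at the stop for over 0.8 s at about 15 N, after about 0.8 s at about 13 N.
- **Highest force:** on first reaching the stop I read 21.8 N vertical plus 9.2 N sideways, about 23.7 N in total. That is closer to the 25 N limit than I meant. Force is only read at the end of each call, so a brief higher peak in between can't be ruled out.
- **First press eased off:** after that peak the force dropped to about 11.5 N for roughly 0.8 s, with the plunger still down. I pressed again for the long hold without letting the plunger up.
- **Last check:** the final side picture shows the plunger head back at its rest height, the sleeve flat on the base, both weights in place and the gripper clear. The top camera was blocked by the arm over the arbor, so these later checks come from the side view only. It does not show the mallet, mirror or bush, but the arm never went near them.

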